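# Hook the drain plate back into the drip tray

### The arm

A 6-joint arm with a two-finger parallel gripper is mounted at the origin on the work surface. World frame = base frame: x ahead of the robot, y to its left, z up, the work surface at z = 0. Lengths are in mm, angles in rad, forces in N, time in s.
With the tool pointing down it reaches from about 300 to 875 mm from the base axis. Payload 6.4 kg.
Tool frame: the origin (TCP) lies on the centre line of the jaws, within the pads' length; the fingertips stand 11 mm ahead of it and the grasp point (between the pads) lies 8 mm behind it; z points along the fingers, y is the line along which they close (so a half turn about z gives the same grasp; the last joint's range is limited). The gripper opens to 85 mm and grips with 20 to 120 N. Pads are 22 mm wide; open, the fingers measure 114 mm over their backs; the gripper's body (76 mm by 85 mm) begins 54 mm behind the grasp point. The pads swing forward as they close: fully open they stand 13 mm farther back than shut.
Start: joints at [-1.472, 0.181, 1.607, -0, 1.354, -0.206], TCP at [172.575, -548.506, 242.288] pointing down, gripper open.
Joint ranges: [-2.99, 2.99], [-0.89, 2.07], [0.3, 2.58], [-1.14, 4.28], [0, 2.63], [-3.12, 3.12]. Speed limits (rad/s): [2.57, 2.57, 3.01, 3.14, 3.14, 3.14].

### API

Orientations are given as a rotation vector (axis times angle).
In Python, from workcell import manip, vision, hand_in gives the robot as it stands.
- The arm moves only by the tool arm_command, never from a script. Its argument "targets" is a list of rows, each a list of 2 entries, a list of its own where there are three numbers: the shift along the tool's x, y, z each as a share of 20 cm, from -1 to 1, then the turn, a rotation vector about the tool's x, y, z each as a share of 360 degrees, from -1 to 1. A call has 1 to 8 rows; each row is the pose to reach, as a shift and turn from the pose commanded when the call began, along the tool's axes at that moment, turning the shorter way round; what a row does not reach only later rows make up. A row lasts 1/8 s, in which the tool goes at most 62.5 mm and 10.7 degrees, less where a joint would pass 70% of its speed; a pose out of reach is approached as far as the arm can. A call with a number of a shift or a turn outside -1 to 1 is refused whole. A call with a gripper value outside its range is refused whole. "jaw" is the closure, from -1 (fully open) to 1 (shut), so that 0 is half open, set as the call begins (left out, the last holds). The fingers move at their own pace and stop on an object; "newtons" is the grip in N (left out, the last holds). Time passes only in rows, so rows that repeat a pose let the fingers close. It gives the time, the measured TCP pose, the force, the opening and the grip force at its end, in the units of the state.
- manip.get_obs(): the state, without advancing time (a new reading comes with each control period).
- vision.snapshot(name): name is "scene" or "top"; returns the picture (384x512x3 uint8, blue, green, red); there is no depth.
- vision.camera_info(name): a dict with "camera_matrix" (3x3 intrinsics, pixels), "distortion" ([k1, k2, p1, p2, k3] as OpenCV has them; the pictures are not rectified), "T" (4x4, takes a point from camera to world coordinates). Camera axes: x right, y up, looking along -z (the intrinsics and any distortion apply to the point x, -y, -z); pixel columns grow to the right and rows downward; lengths in mm; the calibration is good to about 2 mm. A picture is of the moment at which its call begins. camera_info takes no time and is no camera call.
- hand_in(): hands the job in; it is judged then, once.
The state is a dict: "clock": time; "joint_pos": joint angles; "joint_vel": joint speeds; "joint_torque": joint torques, N m; "ee_pos": TCP position; "ee_rot": TCP orientation; "ft_force": force on the tool from outside, world axes, zero at the start; "torque": the same for the moment, N m; "finger_gap": finger opening in mm; "gripper_force": force on a finger pad.
Only numpy, scipy, OpenCV 4.12 (cv2) and the standard library are available. Lean on these libraries where they do the work, as an engineer would, in place of code of your own. Each camera call takes 0.05 s, during which the arm holds its last target. There are 200 camera calls.

### The job

Lift the funnel off the drain plate and stand it mouth-down on the open shelf, let go of it, then put the drain plate back in the steel drip tray: hook the plate's narrow tongue under the tray's lip with the other end raised, and swing that end down until the plate lies flat on the ledges with the tongue still under the lip. Lower the plate, do not let it drop, release it, and leave the tank, reels, canisters and timer where they stand.

Things in the scene. Friction and masses are not known exactly. Their poses are not given: they have to be found in the camera images.
- tray: Steel drip tray fixed to the shelf, 158 (x) x 138 (y) mm outside, 4 mm walls; origin at the centre of its underside, z up. Inside: x -75 to +75, y -65 to +65 mm. The -x wall, on the side away from the robot, carries the lip; it and the side walls are 40 mm high, the splashback at +x 82 mm. Ledges 12 mm wide run the length of both side walls, tops at z = 20 mm; the plate rests on them.
- lip (a point): Middle of the lip's free lower edge, (-51, 0, 36) mm in the tray's frame, axes as the tray's. The lip, 4 mm thick, overhangs from the -x wall over the tray's full width: x = -75 to -51, z = 36 to 40 mm. From lip to splashback is 126 mm, less than the plate's 140, so the plate enters only tilted 25 to 35 degrees, tongue down, and slides further under the lip as it swings down.
- plate: Grey plastic drain plate with dark slots, loose, about 0.2 kg, 5 mm thick, x -70 to +70 mm; origin at the centre of its underside, z up. 120 mm wide (y), but from x = -70 to -46 an 80 mm wide tongue. Upright tab handle at x = y = 0: 12 mm thick (x), 44 wide (y), z = 5 to 41 mm. Starts flat on the shelf, tongue away from the robot. Seated: origin at z = 20, x -5 to +5 mm in the tray's frame.
- tongue (a point): Middle of the tongue's end edge, at (-70, 0, 2.5) mm in the plate's frame; axes as the plate's.
- funnel: Red silicone funnel (stiff), loose, about 0.07 kg, standing mouth down; origin at the centre of its mouth, z up. Mouth 110 mm across, straight rim to z = 10 mm, then a hollow cone narrowing to 24 mm across at z = 66, then a stem 20 mm in diameter up to z = 104 mm. It starts on the plate, about centred on the handle, which reaches 36 mm up inside it.
- tank: Black plastic film tank with a twist cap, 102 mm across, 134 mm high, loose; origin at the centre of its underside. A bystander.
- reels: Two steel film reels stacked, 90 mm across, about 82 mm high in all, loose; origin at the centre of the underside. A bystander.
- canisters: Stack of three clear film canisters with grey lids, 64 mm across, 144 mm high, one loose piece; origin at the centre of the underside. A bystander.
- timer: Round aluminium timer with a black press button on top, 68 mm across, 43 mm high, loose; origin at the centre of the underside. A bystander.
Mind the look-alikes: they are no part of the job. Of the things shaped like the funnel, the red one is meant. Leave any blue look-alike of the plate alone.

How it is judged:
By the outcome, as a careful person would: the job done as asked, in the order asked, and still so for the second after the job is handed in, with the robot touching nothing.
It also fails if it takes over 54 s, if anything falls off the work surface, if the arm or the gripper's body presses on something with over 40 N, if the wrist force passes 120 N, or if a joint passes its speed limit or range.

## Working session

There is one attempt and no reset: what is moved stays moved. The work goes in short steps, Python scripts to look and compute and a tool call to move; the robot and the scene stay as the last step left them, time stands still between calls to the robot, and variables do not carry over. Pictures are saved under pics/ and viewed, at most 10 in all, crops included, and the job is handed in when it is done.

Besides the shell and the picture viewer there is one more tool, called after "Request:" in YAML: its name, and indented under it one key for each argument. arm_command: Moves the arm, as the interface text tells. Shift numbers are shares of 20 cm and turn numbers shares of 360 degrees, none past 1 either way. Its arguments: {"type":"object","properties":{"targets":{"type":"array","items":{"type":"array"}},"jaw":{"type":"number"},"newtons":{"type":"number"}},"required":["targets"]}

```bash
mkdir -p pics; python3 - <<'E'
from workcell import manip, vision
import cv2, numpy as np
np.set_printoptions(precision=3,suppress=True)
for n in("scene","top"):
    im=vision.snapshot(n); cv2.imwrite(f"pics/{n}0.png",cv2.resize(im,(800,600),interpolation=cv2.INTER_CUBIC)); cv2.imwrite(f"pics/raw_{n}0.png",im)
    c=vision.camera_info(n); print(n,np.array(c["camera_matrix"]),c["distortion"],np.array(c["T"]))
o=manip.get_obs(); print(o)
E
```

```text
scene [[423.915   0.    257.444]
 [  0.    423.915 189.256]
 [  0.      0.      1.   ]] [-0.024  0.     0.     0.     0.   ] [[  -0.268   -0.809    0.523 1260.858]
 [   0.963   -0.224    0.148  204.135]
 [  -0.003    0.543    0.84  1146.703]
 [   0.       0.       0.       1.   ]]
top [[499.643   0.    261.451]
 [  0.    499.643 192.706]
 [  0.      0.      1.   ]] [-0.023  0.     0.     0.     0.   ] [[  -0.027    0.992   -0.124  433.065]
 [  -1.      -0.026    0.01    13.574]
 [   0.006    0.125    0.992 1382.376]
 [   0.       0.       0.       1.   ]]
{'clock': 0.1, 'joint_pos': array([-1.472,  0.181,  1.608,  0.   ,  1.354, -0.206]), 'joint_vel': array([ 0.001, -0.002, -0.002, -0.   ,  0.   ,  0.001]), 'joint_torque': array([  0.001, -44.588, -35.224,  -0.   ,   0.004,   0.   ]), 'ee_pos': array([ 172.537, -548.003,  241.476]), 'ee_rot': array([-3.104, -0.477, -0.   ]), 'ft_force': array([ 0.306, -0.179,  0.415]), 'torque': array([ 0.028,  0.011, -0.014]), 'gripper_force': 0.0, 'finger_gap': 85.5963977185786}
```

View pics/scene0.png

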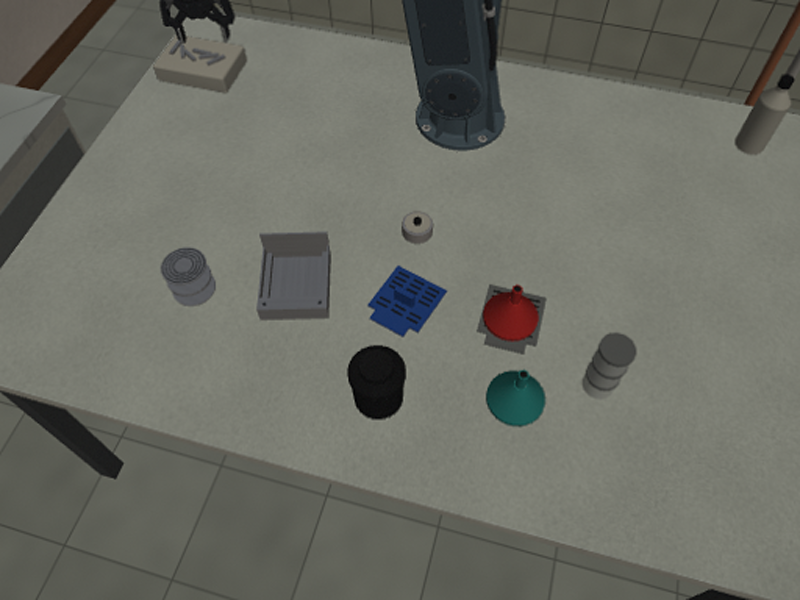

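View pics/top0.png

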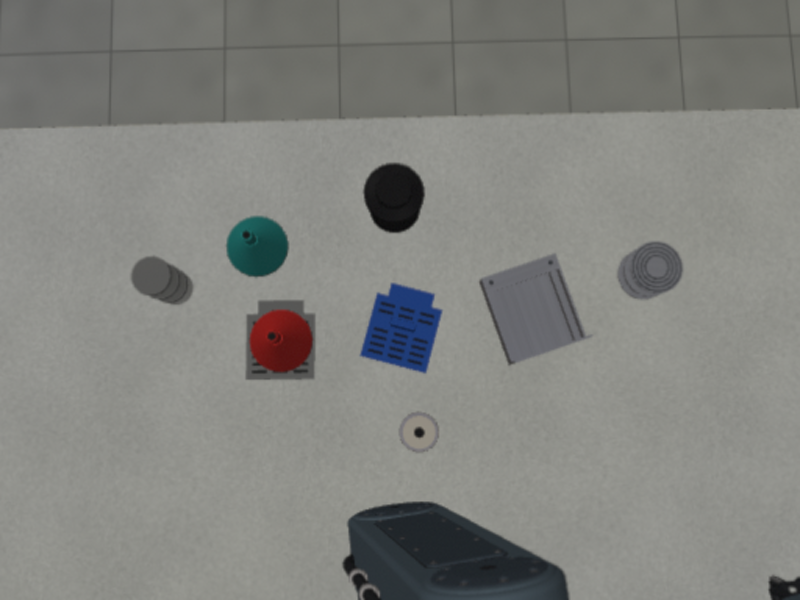

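```bash
cat > h.py <<'E'
import cv2, numpy as np
from scipy.optimize import least_squares
np.set_printoptions(precision=2,suppress=True)
from workcell import manip, vision
def ray(n,uv):
    c=vision.camera_info(n);K=np.array(c["camera_matrix"]);T=np.array(c["T"])
    p=cv2.undistortPoints(np.array([[uv]],float),K,np.array(c["distortion"]))[0,0]
    d=T[:3,:3]@np.array([p[0],-p[1],-1.]); return T[:3,3],d
def onz(n,uv,z):
    o,d=ray(n,uv); return o+d*(z-o[2])/d[2]
def tri(a,b):
    """a: scene pixel, b: top pixel -> point, miss"""
    o1,d1=ray("scene",a);o2,d2=ray("top",b)
    s=np.linalg.lstsq(np.c_[d1,-d2],o2-o1,rcond=None)[0]
    p,q=o1+s[0]*d1,o2+s[1]*d2; return (p+q)/2,np.linalg.norm(p-q)
def proj(n,P):
    c=vision.camera_info(n);T=np.array(c["T"]);q=(np.atleast_2d(P)-T[:3,3])@T[:3,:3]
    q=q*[1,-1,-1]; return cv2.projectPoints(q,np.zeros(3),np.zeros(3),np.array(c["camera_matrix"]),np.array(c["distortion"]))[0][:,0]
E
python3 - <<'E'
import cv2,numpy as np
s=cv2.imread("pics/raw_scene0.png");t=cv2.imread("pics/raw_top0.png")
def c(im,x,y):
    q=cv2.resize(im[y:y+75,x:x+100],(400,300),interpolation=cv2.INTER_CUBIC); q=cv2.convertScaleAbs(q,alpha=1.6)
    return q
m=np.vstack([np.hstack([c(s,140,140),c(t,290,160)]),np.hstack([c(s,280,165),c(t,130,180)])])
cv2.imwrite("pics/mos.png",m)
E
```

```text
(no output)
```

View pics/mos.png

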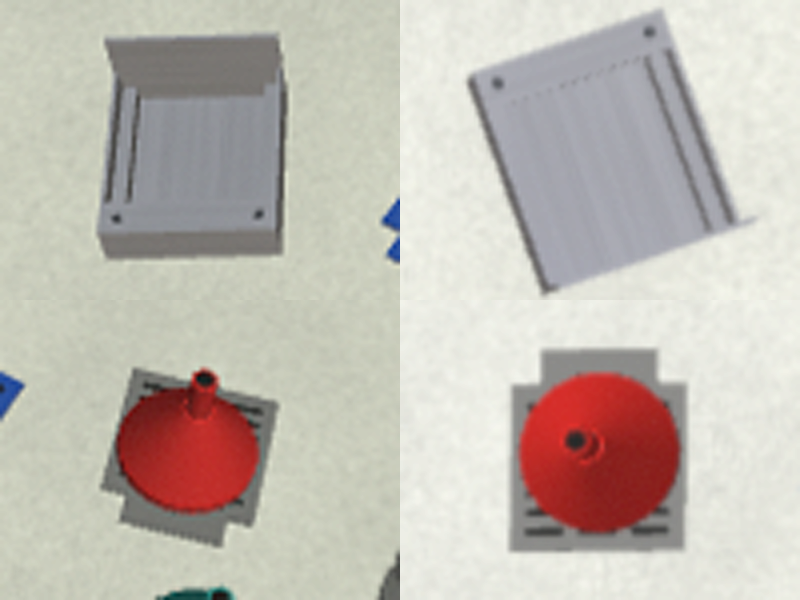

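The scene shows the tray (lip away from robot, top tile corners ~(470,77),(662,10)), the red funnel on the grey plate, and the stem tops at (205,378) in the scene tile and (575,441) in the top tile.

```bash
cat > m.py <<'E'
from h import *
S=lambda x,y,o:((x+.5)/4-.5+o[0],(y+.5)/4-.5+o[1])
st=(140,140);tt=(290,160);sp=(280,165);tp=(130,180)
tray={"lipR(-y)":((98,233),(262,10),[-79,69,40]),"lipL":((283,231),(70,77),[-79,-69,40]),"spR":((105,40),(357,219),[79,69,82]),"spL":((279,35),(147,292),[79,-69,82])}
plate={"tR":((119,222),(257,50),[-70,40,5]),"tL":((221,245),(141,50),[-70,-40,5]),"bR":((134,68),(286,250),[70,60,5]),"bL":((278,102),(109,250),[70,-60,5])}
for nm,D,a,b in(("tray",tray,st,tt),("plate",plate,sp,tp)):
    for k,(u,v,_) in D.items(): print(k,*tri(S(*u,a),S(*v,b)))
    def f(p,free=True):
        c,s=np.cos(p[2]),np.sin(p[2]);r=[]
        for u,v,m in D.values():
            w=np.array([c*m[0]-s*m[1]+p[0],s*m[0]+c*m[1]+p[1],m[2]+p[3]])
            r+=[proj("scene",w)[0]-S(*u,a),proj("top",w)[0]-S(*v,b)]
        return np.ravel(r)
    r=least_squares(f,[500,0,np.pi,0]);print(nm,r.x,np.degrees(r.x[2]),"rms px",np.sqrt(np.mean(r.fun**2)))
print("stem",*tri(S(205,78,sp),S(175,141,tp)), "base scene/top mouth")
# others on table
k=.64
for n,t in(("tank",(395,213)),("teal",(257,246)),("timer",(419,432)),("can",(178,290)),("reels",(642,274)),("blue",(402,328))): print(n,onz("top",(t[0]*k,t[1]*k),10 if n!="timer" else 43)[:2])
E
python3 m.py
```

```text
lipR(-y) [ 678.82 -258.16   40.56] 0.7164125469260708
lipL [ 636.38 -124.4    35.2 ] 1.7589344277648895
spR [ 530.87 -304.84   82.43] 0.41009631278103775
spL [ 488.09 -169.02   81.69] 7.921063159204122
tray [ 583.56 -213.87    3.44   -0.52] 197.1971838790918 rms px 0.8111865151309388
tR [613.01 187.5   -0.18] 1.6866034559650223
tL [614.54 266.9    4.77] 2.715568654704836
bR [473.35 169.38   4.81] 0.24734237294574565
bL [476.67 288.54   8.15] 2.9253504854318995
plate [544.27 228.27   3.13  -0.73] 179.07471482379822 rms px 0.3630415622314864
stem [541.45 225.84 111.62] 2.3764204111692964 base scene/top mouth
tank [765.2   20.12]
teal [711.31 268.14]
timer [376.92 -11.27]
can [635.58 408.66]
reels [ 642.89 -418.23]
blue [557.51  12.92]
```

```bash
cat >> h.py <<'E'
from scipy.spatial.transform import Rotation as Ro
def Rt(yaw,tilt=0):
    """tool y horizontal at heading yaw (deg), tool pointing down, then body leaning toward +y heading by tilt deg"""
    a=np.radians(yaw);y=np.array([np.cos(a),np.sin(a),0]);z=np.array([0,0,-1.]);x=np.cross(y,z)
    R=np.c_[x,y,z]; return Ro.from_matrix(R)*Ro.from_euler("x",tilt,degrees=True)
def go(p,R):
    o=manip.get_obs();C=Ro.from_rotvec(o["ee_rot"]);d=C.inv().apply(np.array(p)-o["ee_pos"]);w=(C.inv()*R).as_rotvec()
    print("shift",np.round(d/200,4).tolist(),"turn",np.round(w/(2*np.pi),4).tolist(),"rows",max(np.linalg.norm(d)/62.5,np.degrees(np.linalg.norm(w))/10.7).round(1))
E
python3 - <<'E'
from h import *
go([541.5,225.8,242],Rt(-0.9))
print(Rt(0,30).as_matrix()[:,2])
E
```

```text
shift [2.921, -3.137, 0.0032] turn [-0.0002, -0.0002, -0.199] rows 13.7
[-0.5   0.   -0.87]
```

Request:
arm_command:
  targets:
    - [[0.73,-0.784,0],[0,0,0]]
    - [[0.73,-0.784,0],[0,0,0]]
    - [[0.73,-0.784,0],[0,0,0]]
    - [[0.73,-0.784,0],[0,0,0]]
  jaw: -1

```text
clock: 0.6
ee_pos: [265.6, -352.0, 241.8]
ee_rot: [-3.103, -0.48, -0.0]
ft_force: [0.1, -0.1, -0.4]
finger_gap: 85.3
gripper_force: 0.0
```

Request:
arm_command:
  targets:
    - [[0.73,-0.784,0],[0,0,0]]
    - [[0.73,-0.784,0],[0,0,0]]
    - [[0.73,-0.784,0],[0,0,0]]
    - [[0.73,-0.784,0],[0,0,0]]

```text
clock: 1.1
ee_pos: [357.5, -158.8, 242.1]
ee_rot: [-3.104, -0.481, -0.0]
ft_force: [0.3, -1.3, -0.1]
finger_gap: 85.6
gripper_force: 0.0
```

Request:
arm_command:
  targets:
    - [[0.73,-0.784,0],[0,0,0]]
    - [[0.73,-0.784,0],[0,0,0]]
    - [[0.73,-0.784,0],[0,0,0]]
    - [[0.73,-0.784,0],[0,0,0]]

```text
clock: 1.6
ee_pos: [449.6, 34.7, 242.0]
ee_rot: [-3.104, -0.482, 0.0]
ft_force: [-0.2, -0.7, -1.0]
finger_gap: 85.4
gripper_force: 0.0
```

Request:
arm_command:
  targets:
    - [[0.73,-0.784,0],[0,0,-0.199]]
    - [[0.73,-0.784,0],[0,0,-0.199]]
    - [[0.73,-0.784,0],[0,0,-0.199]]
    - [[0.73,-0.784,0],[0,0,-0.199]]
    - [[0.73,-0.784,0],[0,0,-0.199]]
    - [[0.73,-0.784,0],[0,0,-0.199]]
    - [[0.73,-0.784,0],[0,0,-0.199]]
    - [[0.73,-0.784,0],[0,0,-0.199]]

```text
clock: 2.6
ee_pos: [541.1, 225.0, 241.8]
ee_rot: [-2.24, -2.202, 0.001]
ft_force: [0.3, -0.3, 0.2]
finger_gap: 85.3
gripper_force: 0.0
```

```bash
python3 - <<'E'
from h import *
o=manip.get_obs();print(o["clock"],o["ee_pos"],o["joint_pos"])
go([541.5,225.8,88],Rt(-0.9))
E
```

```text
2.6 [541.13 225.04 241.77] [0.19 0.21 1.58 0.   1.36 0.21]
shift [0.004, 0.0026, 0.7688] turn [-0.0002, 0.0, -0.0002] rows 2.5
```

Request:
arm_command:
  targets:
    - [[0.004,0.003,0.25],[0,0,0]]
    - [[0.004,0.003,0.5],[0,0,0]]
    - [[0.004,0.003,0.7],[0,0,0]]
    - [[0.004,0.003,0.77],[0,0,0]]
    - [[0.004,0.003,0.77],[0,0,0]]

```text
clock: 3.22
ee_pos: [541.8, 225.7, 88.0]
ee_rot: [-2.24, -2.202, 0.002]
ft_force: [0.1, 0.6, -0.4]
finger_gap: 85.7
gripper_force: 0.0
```

Request:
arm_command:
  targets:
    - [[0,0,0],[0,0,0]]
    - [[0,0,0],[0,0,0]]
    - [[0,0,0],[0,0,0]]
    - [[0,0,0],[0,0,0]]
    - [[0,0,0],[0,0,0]]
    - [[0,0,0],[0,0,0]]
    - [[0,0,0],[0,0,0]]
    - [[0,0,0],[0,0,0]]
  jaw: 1
  newtons: 25

```text
clock: 4.22
ee_pos: [542.4, 225.9, 89.1]
ee_rot: [2.238, 2.204, 0.001]
ft_force: [-1.0, -1.5, 5.2]
finger_gap: 19.5
gripper_force: 24.6
```

Request:
arm_command:
  targets:
    - [[0,0,-0.1],[0,0,0]]
    - [[0,0,-0.2],[0,0,0]]
    - [[0,0,-0.35],[0,0,0]]
    - [[0,0,-0.5],[0,0,0]]
    - [[0,0,-0.5],[0,0,0]]

```text
clock: 4.85
ee_pos: [544.3, 226.3, 192.6]
ee_rot: [2.236, 2.201, 0.01]
ft_force: [-0.1, -0.9, -0.6]
finger_gap: 19.0
gripper_force: 24.7
```

```bash
python3 - <<'E'
from h import *
o=manip.get_obs();print(o["clock"],o["ee_pos"],o["ft_force"],o["finger_gap"])
go([400,365,150],Rt(-0.9))
for n in("scene","top"):cv2.imwrite(f"pics/raw_{n}1.png",vision.snapshot(n))
E
```

```text
4.85 [544.32 226.34 192.65] [-0.15 -0.9  -0.59] 19.047068512638205
shift [0.6816, -0.7339, 0.2089] turn [0.0012, -0.0003, 0.0] rows 3.3
```

Request:
arm_command:
  targets:
    - [[0.2,-0.22,0.0],[0,0,0]]
    - [[0.45,-0.48,0.05],[0,0,0]]
    - [[0.68,-0.734,0.1],[0,0,0]]
    - [[0.68,-0.734,0.2],[0,0,0]]
    - [[0.68,-0.734,0.2],[0,0,0]]
    - [[0.68,-0.734,0.2],[0,0,0]]

```text
clock: 5.7
ee_pos: [398.0, 363.6, 148.2]
ee_rot: [2.239, 2.203, -0.001]
ft_force: [0.7, -0.1, 0.2]
finger_gap: 19.4
gripper_force: 24.8
```

```bash
python3 - <<'E'
from h import *
o=manip.get_obs();print(o["clock"],o["ee_pos"],o["ee_rot"],o["ft_force"],o["finger_gap"])
go([400,365,86],Rt(-0.9))
t=[]
for n in("scene","top"):
    im=vision.snapshot(n); 
    b=cv2.imread(f"pics/raw_{n}1.png")
    a=im[140:290,250:450] if n=="scene" else im[160:310,80:280]
    b=b[140:290,250:450] if n=="scene" else b[160:310,80:280]
    t.append(np.hstack([cv2.resize(q,(400,300),interpolation=cv2.INTER_CUBIC) for q in(b,a)]))
cv2.imwrite("pics/m2.png",cv2.convertScaleAbs(np.vstack(t),alpha=1.6))
E
```

```text
5.7 [397.98 363.57 148.24] [ 2.24  2.2  -0.  ] [ 0.74 -0.06  0.24] 19.422113132895326
shift [0.0075, 0.0101, 0.3112] turn [-0.0, 0.0001, -0.0001] rows 1.0
```

View pics/m2.png

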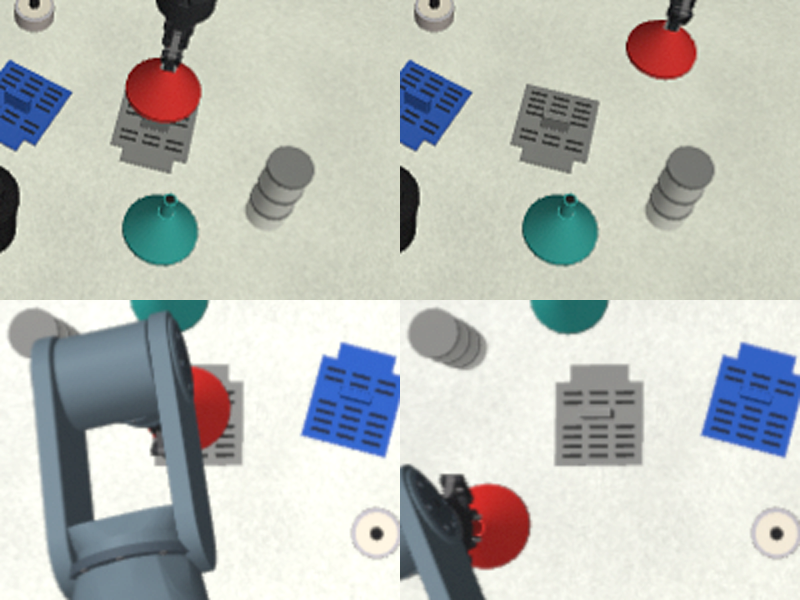

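The funnel hangs from the gripper (right tiles), clear of the plate, which has not shifted. Lowering it.

Request:
arm_command:
  targets:
    - [[0.007,0.01,0.15],[0,0,0]]
    - [[0.007,0.01,0.25],[0,0,0]]
    - [[0.007,0.01,0.28],[0,0,0]]
    - [[0.007,0.01,0.3],[0,0,0]]
    - [[0.007,0.01,0.305],[0,0,0]]
    - [[0.007,0.01,0.31],[0,0,0]]
    - [[0.007,0.01,0.31],[0,0,0]]

```text
clock: 6.68
ee_pos: [399.6, 365.7, 86.7]
ee_rot: [2.238, 2.204, 0.001]
ft_force: [-0.0, -0.1, -1.0]
finger_gap: 19.1
gripper_force: 24.8
```

Request:
arm_command:
  targets:
    - [[0,0,0.005],[0,0,0]]
    - [[0,0,0.01],[0,0,0]]
    - [[0,0,0.015],[0,0,0]]
    - [[0,0,0.015],[0,0,0]]

```text
clock: 7.18
ee_pos: [399.4, 365.5, 84.1]
ee_rot: [2.238, 2.204, -0.0]
ft_force: [-1.8, -2.1, 6.7]
finger_gap: 19.2
gripper_force: 25.6
```

Contact. Release and rise.

Request:
arm_command:
  targets:
    - [[0,0,0],[0,0,0]]
    - [[0,0,0],[0,0,0]]
    - [[0,0,0],[0,0,0]]
    - [[0,0,0],[0,0,0]]
    - [[0,0,0],[0,0,0]]
    - [[0,0,0],[0,0,0]]
  jaw: -1

```text
clock: 7.92
ee_pos: [399.4, 365.5, 83.3]
ee_rot: [-2.239, -2.204, 0.0]
ft_force: [-0.8, -0.0, 0.6]
finger_gap: 85.4
gripper_force: 0.0
```

Request:
arm_command:
  targets:
    - [[0,0,-0.15],[0,0,0]]
    - [[0,0,-0.4],[0,0,0]]
    - [[0,0,-0.4],[0,0,0]]
    - [[0,0,-0.4],[0,0,0]]

```text
clock: 8.43
ee_pos: [399.2, 365.4, 163.1]
ee_rot: [-2.239, -2.204, -0.0]
ft_force: [-0.4, 0.2, -0.2]
finger_gap: 85.6
gripper_force: 0.0
```

```bash
python3 - <<'E'
from h import *
o=manip.get_obs();print(o["clock"],o["ee_pos"],o["ft_force"],o["finger_gap"])
for n in("scene","top"):cv2.imwrite(f"pics/raw_{n}2.png",vision.snapshot(n))
def cr(n,x,y):
    im=cv2.imread(f"pics/raw_{n}2.png");return cv2.resize(im[y:y+75,x:x+100],(400,300),interpolation=cv2.INTER_CUBIC)
m=np.vstack([np.hstack([cr("scene",280,165),cr("top",130,180)]),np.hstack([cr("scene",340,120),cr("top",60,230)])])
cv2.imwrite("pics/m3.png",cv2.convertScaleAbs(m,alpha=1.6))
go([544,228,164],Rt(-0.9))
E
```

```text
8.425 [399.23 365.39 163.12] [-0.36  0.21 -0.17] 85.62938936741647
shift [-0.6734, 0.738, -0.0113] turn [-0.0003, 0.0002, 0.0] rows 3.2
```

View pics/m3.png

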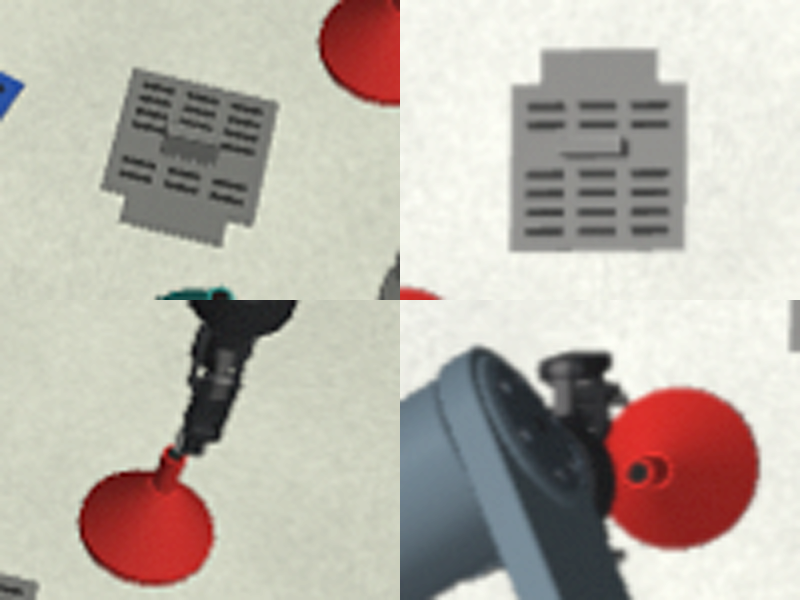

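The funnel stands upright and free on the shelf (lower tiles). The plate's handle top is at about (192,140) in the scene tile and (592,146) in the top tile.

```bash
python3 - <<'E'
from h import *
S=lambda x,y,o:((x+.5)/4-.5+o[0],(y+.5)/4-.5+o[1])
print(tri(S(192,140,(280,165)),S(192,146,(130,180))), onz("top",S(192,146,(130,180)),41))
E
```

```text
(array([544.65, 227.95,  30.62]), np.float64(2.37542930319085)) [543.59 227.48  41.  ]
```

Request:
arm_command:
  targets:
    - [[-0.22,0.24,0],[0,0,0]]
    - [[-0.45,0.49,0],[0,0,0]]
    - [[-0.673,0.738,0],[0,0,0]]
    - [[-0.673,0.738,0],[0,0,0]]
    - [[-0.673,0.738,0],[0,0,0]]

```text
clock: 9.15
ee_pos: [544.3, 228.0, 161.8]
ee_rot: [-2.239, -2.201, 0.003]
ft_force: [-0.3, 0.9, 1.1]
finger_gap: 85.6
gripper_force: 0.0
```

```bash
python3 - <<'E'
from h import *
go([544.3,228.3,22],Rt(-0.9))
E
```

```text
shift [0.0019, 0.0017, 0.699] turn [-0.0004, 0.0, -0.0003] rows 2.2
```

Request:
arm_command:
  targets:
    - [[0.002,0.002,0.25],[0,0,0]]
    - [[0.002,0.002,0.5],[0,0,0]]
    - [[0.002,0.002,0.65],[0,0,0]]
    - [[0.002,0.002,0.698],[0,0,0]]
    - [[0.002,0.002,0.698],[0,0,0]]

```text
clock: 9.78
ee_pos: [544.4, 229.9, 23.6]
ee_rot: [-2.237, -2.205, 0.001]
ft_force: [-0.6, 0.1, 0.9]
finger_gap: 85.2
gripper_force: 0.0
```

Request:
arm_command:
  targets:
    - [[0,0,0],[0,0,0]]
    - [[0,0,0],[0,0,0]]
    - [[0,0,0],[0,0,0]]
    - [[0,0,0],[0,0,0]]
    - [[0,0,0],[0,0,0]]
    - [[0,0,0],[0,0,0]]
    - [[0,0,0],[0,0,0]]
    - [[0,0,0],[0,0,0]]
  jaw: 1
  newtons: 70

```text
clock: 10.78
ee_pos: [545.8, 229.0, 24.3]
ee_rot: [2.238, 2.203, 0.001]
ft_force: [-1.1, -0.7, 5.6]
finger_gap: 10.8
gripper_force: 70.0
```

```bash
python3 - <<'E'
from h import *
o=manip.get_obs();print(o["ee_pos"],(Rt(-.9).inv()*Ro.from_rotvec(o["ee_rot"])).as_rotvec(degrees=True))
E
```

```text
[545.79 228.99  24.25] [-0.05  0.01  0.  ]
```

```bash
cat >> h.py <<'E'
TR=np.array([583.5,-213.9]);TY=197.3
def pp(X,Z,th,Y=0,h=24.2):
    a=np.radians(TY);ex=np.array([np.cos(a),np.sin(a),0]);ey=np.array([-np.sin(a),np.cos(a),0]);ez=np.array([0,0,1.]);t=np.radians(th)
    p=np.r_[TR,0]+X*ex+Y*ey+Z*ez+h*(-np.sin(t)*ex+np.cos(t)*ez)
    go(p,Rt(TY-180,th)); return p
E
python3 -c "
from h import *
print(pp(14,130,0))"
```

```text
shift [-2.233, 0.1575, -0.6498] turn [0.0001, 0.0, -0.0506] rows 7.5
[ 570.13 -218.06  154.2 ]
```

Request:
arm_command:
  targets:
    - [[0,0,-0.05],[0,0,0]]
    - [[0,0,-0.2],[0,0,0]]
    - [[0,0,-0.4],[0,0,0]]
    - [[0,0,-0.65],[0,0,0]]
    - [[0,0,-0.65],[0,0,0]]

```text
clock: 11.4
ee_pos: [548.2, 229.7, 158.8]
ee_rot: [2.235, 2.201, 0.012]
ft_force: [0.4, 0.1, -2.0]
finger_gap: 10.4
gripper_force: 69.1
```

Request:
arm_command:
  targets:
    - [[-0.2,0.014,0],[0,0,0]]
    - [[-0.45,0.03,0],[0,0,0]]
    - [[-0.744,0.05,0],[0,0,0]]
    - [[-0.744,0.05,0],[0,0,0]]

```text
clock: 11.9
ee_pos: [552.4, 76.4, 152.5]
ee_rot: [-2.244, -2.197, 0.003]
ft_force: [-0.1, 0.5, -0.9]
finger_gap: 10.6
gripper_force: 68.9
```

Request:
arm_command:
  targets:
    - [[-0.2,0.014,0],[0,0,0]]
    - [[-0.45,0.03,0],[0,0,0]]
    - [[-0.744,0.05,0],[0,0,0]]
    - [[-0.744,0.05,0],[0,0,0]]

```text
clock: 12.4
ee_pos: [560.4, -71.8, 152.8]
ee_rot: [-2.243, -2.199, 0.001]
ft_force: [-0.0, 0.3, -1.0]
finger_gap: 10.4
gripper_force: 68.9
```

Request:
arm_command:
  targets:
    - [[-0.2,0.014,0],[0,0,-0.02]]
    - [[-0.45,0.03,0],[0,0,-0.04]]
    - [[-0.744,0.05,0],[0,0,-0.0506]]
    - [[-0.744,0.05,0],[0,0,-0.0506]]
    - [[-0.744,0.05,0],[0,0,-0.0506]]
    - [[-0.744,0.05,0],[0,0,-0.0506]]

```text
clock: 13.15
ee_pos: [568.2, -215.6, 153.1]
ee_rot: [-1.858, -2.531, -0.0]
ft_force: [-0.5, 1.0, -2.3]
finger_gap: 10.8
gripper_force: 68.9
```

```bash
python3 -c "
from h import *
o=manip.get_obs();print(o['clock'],o['ee_pos'],o['joint_pos'])
print(pp(14,140,32))"
```

```text
13.15 [ 568.22 -215.58  153.12] [-0.56  0.34  1.6   0.    1.2  -0.86]
shift [-0.0148, 0.0695, -0.0371] turn [0.0888, -0.0001, 0.0004] rows 3.0
[ 582.38 -214.25  160.52]
```

Request:
arm_command:
  targets:
    - [[0,0.02,-0.01],[0.025,0,0]]
    - [[-0.01,0.045,-0.025],[0.055,0,0]]
    - [[-0.015,0.07,-0.037],[0.089,0,0]]
    - [[-0.015,0.07,-0.037],[0.089,0,0]]
    - [[-0.015,0.07,-0.037],[0.089,0,0]]
    - [[-0.015,0.07,-0.037],[0.089,0,0]]

```text
clock: 13.9
ee_pos: [582.3, -216.8, 162.5]
ee_rot: [-1.627, -2.21, 0.632]
ft_force: [-0.2, 0.2, -1.7]
finger_gap: 10.7
gripper_force: 69.1
```

```bash
python3 -c "
from h import *
o=manip.get_obs();print(o['clock'],o['ee_pos'],o['joint_pos'])
print(pp(14,140,32))
t=[]
for n,x,y in (('scene',120,110),('top',270,140)):
    im=vision.snapshot(n);cv2.imwrite(f'pics/raw_{n}3.png',im)
    t.append(cv2.resize(im[y:y+150,x:x+100],(400,600),interpolation=cv2.INTER_CUBIC))
cv2.imwrite('pics/m4.png',cv2.convertScaleAbs(np.hstack(t),alpha=1.6))
"
```

```text
13.9 [ 582.34 -216.82  162.49] [-0.38  0.69  1.17 -0.34  1.72 -0.66]
shift [0.0122, 0.0086, 0.0062] turn [0.0004, 0.0001, -0.0001] rows 0.1
[ 582.38 -214.25  160.52]
```

View pics/m4.png

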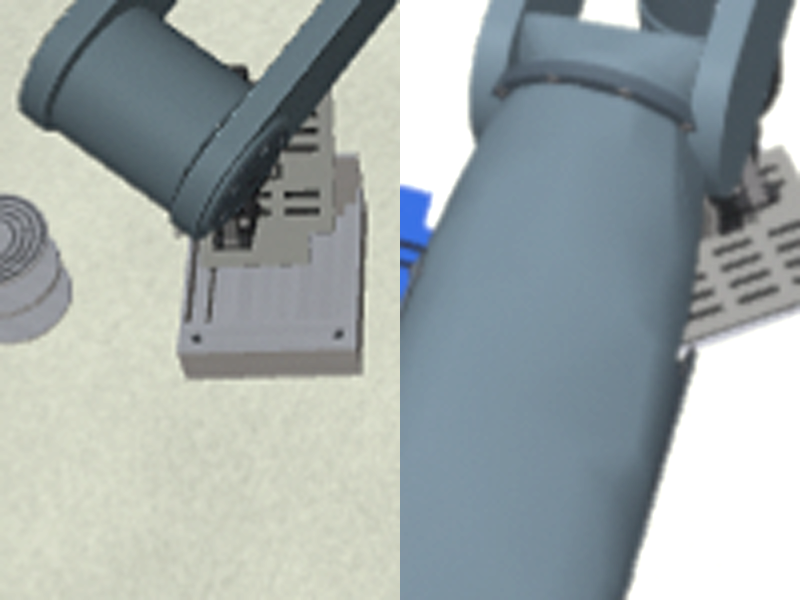

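The tilted plate hangs over the tray, tongue end edge at about (215,266)–(310,262) in the scene tile; checking against projected corners.

```bash
python3 -c "
from h import *
o=manip.get_obs();R=Ro.from_rotvec(o['ee_rot'])
# plate frame: x=-tool y, z=-tool z, y = -tool x
def W(p): return o['ee_pos']+R.apply([-p[1],-p[0],24.2-p[2]])
for p in ([-70,-40,5],[-70,40,5],[-46,-40,5],[-46,-60,5],[70,-60,5],[70,60,5]):
    w=W(p);print(p,w,'scene',((proj('scene',w)[0]-[120,110])+.5)*4-.5,'top',((proj('top',w)[0]-[270,140])+.5)*4-.5)
a=np.radians(TY);c,s=np.cos(a),np.sin(a)
for m in ([-79,69,40],[-79,-69,40],[-79,-69,0],[79,-69,82]):
    w=np.array([TR[0]+c*m[0]-s*m[1],TR[1]+s*m[0]+c*m[1],m[2]]);print(m,((proj('scene',w)[0]-[120,110])+.5)*4-.5)
"
```

```text
[-70, -40, 5] [ 617.57 -164.42  109.51] scene [309.61 265.4 ] top [222.98 167.15]
[-70, 40, 5] [ 641.3  -240.82  109.63] scene [202.03 268.16] top [339.27 127.8 ]
[-46, -40, 5] [ 598.1  -170.45  122.18] scene [308.86 233.21] top [236.38 194.21]
[-46, -60, 5] [ 592.17 -151.35  122.15] scene [335.73 232.53] top [206.86 204.23]
[70, -60, 5] [ 498.07 -180.49  183.41] scene [332.12  77.35] top [274.57 345.18]
[70, 60, 5] [ 533.67 -295.08  183.59] scene [171.16  81.35] top [461.09 281.03]
[-79, 69, 40] [180.57 354.66]
[-79, -69, 40] [360.24 349.74]
[-79, -69, 0] [365.18 376.51]
[79, -69, 82] [361.2  154.01]
```

```bash
python3 -c "
from h import *
pp(16,88,33)"
```

```text
shift [0.0143, 0.1409, 0.2335] turn [0.0031, 0.0001, -0.0002] rows 0.9
```

Request:
arm_command:
  targets:
    - [[0.005,0.04,0.07],[0.003,0,0]]
    - [[0.01,0.09,0.15],[0.003,0,0]]
    - [[0.0143,0.13,0.215],[0.003,0,0]]
    - [[0.0143,0.141,0.2335],[0.003,0,0]]
    - [[0.0143,0.141,0.2335],[0.003,0,0]]

```text
clock: 14.62
ee_pos: [580.7, -214.0, 105.9]
ee_rot: [-1.614, -2.194, 0.653]
ft_force: [-0.0, -0.6, -0.9]
finger_gap: 10.7
gripper_force: 69.1
```

```bash
python3 -c "
from h import *
pp(16,88,33);pp(16,52,33);pp(16,49,33)"
```

```text
shift [-0.0036, -0.0068, -0.0095] turn [-0.0005, -0.0, 0.0001] rows 0.0
shift [-0.0037, 0.0916, 0.1411] turn [-0.0005, -0.0, 0.0001] rows 0.5
shift [-0.0038, 0.0998, 0.1537] turn [-0.0005, -0.0, 0.0001] rows 0.6
```

Request:
arm_command:
  targets:
    - [[-0.0036,0.02,0.03],[0,0,0]]
    - [[-0.0036,0.045,0.07],[0,0,0]]
    - [[-0.0036,0.075,0.115],[0,0,0]]
    - [[-0.0036,0.093,0.143],[0,0,0]]
    - [[-0.0036,0.097,0.15],[0,0,0]]
    - [[-0.0036,0.097,0.15],[0,0,0]]

```text
clock: 15.38
ee_pos: [581.0, -214.8, 70.8]
ee_rot: [-1.615, -2.195, 0.653]
ft_force: [0.6, -0.2, -1.7]
finger_gap: 10.7
gripper_force: 69.1
```

```bash
python3 -c "
from h import *
o=manip.get_obs();print(o['ft_force'],o['torque'])
pp(16,50,33);pp(7,49,33);pp(-1,48,32)
for n,x,y in (('scene',120,110),):
    im=vision.snapshot(n);cv2.imwrite(f'pics/raw_{n}4.png',im)
    cv2.imwrite('pics/m5.png',cv2.convertScaleAbs(cv2.resize(im[135:210,150:250],(800,600),interpolation=cv2.INTER_CUBIC),alpha=1.6))
"
```

```text
[ 0.59 -0.22 -1.67] [ 0.08 -0.39  0.02]
shift [0.0005, 0.0007, 0.0024] turn [-0.0004, 0.0, 0.0001] rows 0.0
shift [0.0004, 0.0412, -0.018] turn [-0.0004, 0.0, 0.0001] rows 0.1
shift [0.0004, 0.0753, -0.0356] turn [-0.0031, 0.0, 0.0001] rows 0.3
```

View pics/m5.png

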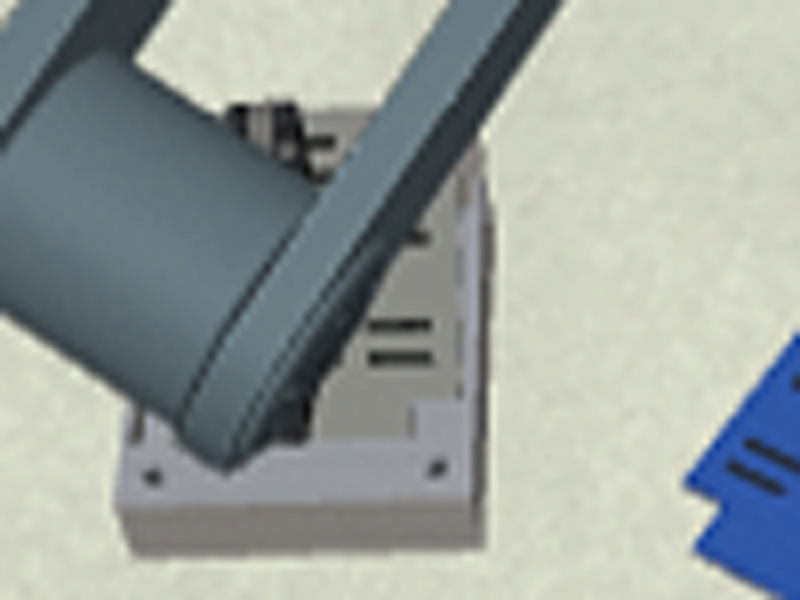

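The tongue edge sits at the lip's edge (about y=438), inside the tray at the right wall (x≈462), with no contact force. Sliding under the lip.

Request:
arm_command:
  targets:
    - [[0,0.02,-0.009],[0,0,0]]
    - [[0,0.04,-0.018],[0,0,0]]
    - [[0,0.058,-0.027],[-0.0015,0,0]]
    - [[0,0.075,-0.0355],[-0.003,0,0]]
    - [[0,0.075,-0.0355],[-0.003,0,0]]

```text
clock: 16.05
ee_pos: [596.9, -209.9, 68.7]
ee_rot: [-1.624, -2.208, 0.634]
ft_force: [0.1, 0.1, -2.1]
finger_gap: 10.7
gripper_force: 69.1
```

```bash
python3 -c "
from h import *
o=manip.get_obs();print(o['ft_force'],o['torque'])
from math import sin,radians
for t in (32,26,20,15): pp(0,22+46*sin(radians(t)),t)
"
```

```text
[ 0.12  0.07 -2.09] [ 0.16 -0.33 -0.06]
shift [0.0007, -0.0001, 0.0106] turn [-0.0, 0.0001, 0.0] rows 0.0
shift [0.0007, -0.0016, 0.0292] turn [-0.0167, 0.0001, 0.0] rows 0.6
shift [0.0007, -0.0023, 0.0499] turn [-0.0334, 0.0001, 0.0] rows 1.1
shift [0.0007, -0.0024, 0.0688] turn [-0.0473, 0.0001, 0.0001] rows 1.6
```

Request:
arm_command:
  targets:
    - [[0.0007,0,0.0106],[0,0,0]]
    - [[0.0007,-0.001,0.02],[-0.0085,0,0]]
    - [[0.0007,-0.0016,0.029],[-0.0167,0,0]]
    - [[0.0007,-0.002,0.04],[-0.025,0,0]]
    - [[0.0007,-0.0023,0.05],[-0.0334,0,0]]
    - [[0.0007,-0.0024,0.06],[-0.041,0,0]]
    - [[0.0007,-0.0024,0.0688],[-0.0473,0,0]]
    - [[0.0007,-0.0024,0.0688],[-0.0473,0,0]]

```text
clock: 17.05
ee_pos: [588.5, -212.3, 57.3]
ee_rot: [-1.76, -2.391, 0.316]
ft_force: [-0.2, 0.2, -1.5]
finger_gap: 11.0
gripper_force: 69.1
```

```bash
python3 -c "
from h import *
o=manip.get_obs();print(o['ft_force'],o['torque'])
from math import sin,radians
for t in (15,10,6,3,0): pp(0,21.5+46*sin(radians(t)),t)
"
```

```text
[-0.22  0.2  -1.45] [ 0.03 -0.16 -0.  ]
shift [-0.0001, 0.0057, 0.0013] turn [-0.0001, -0.0001, -0.0001] rows 0.0
shift [-0.0001, 0.0002, 0.0207] turn [-0.014, -0.0001, -0.0001] rows 0.5
shift [-0.0001, -0.004, 0.0371] turn [-0.0251, -0.0, -0.0001] rows 0.8
shift [-0.0001, -0.0071, 0.0498] turn [-0.0335, -0.0, -0.0001] rows 1.1
shift [-0.0001, -0.0102, 0.0629] turn [-0.0418, -0.0, -0.0001] rows 1.4
```

Request:
arm_command:
  targets:
    - [[0,0.003,0.01],[-0.007,0,0]]
    - [[0,0.0,0.0207],[-0.014,0,0]]
    - [[0,-0.002,0.029],[-0.02,0,0]]
    - [[0,-0.004,0.037],[-0.025,0,0]]
    - [[0,-0.007,0.05],[-0.0335,0,0]]
    - [[0,-0.009,0.057],[-0.038,0,0]]
    - [[0,-0.01,0.063],[-0.042,0,0]]
    - [[0,-0.01,0.063],[-0.042,0,0]]

```text
clock: 18.05
ee_pos: [584.0, -213.7, 45.4]
ee_rot: [1.862, 2.53, 0.002]
ft_force: [-0.1, -0.1, -1.1]
finger_gap: 10.7
gripper_force: 69.1
```

```bash
python3 -c "
from h import *
o=manip.get_obs();print(o['ft_force'],o['torque'])
pp(0,20,0)
"
```

```text
[-0.12 -0.09 -1.08] [-0.02 -0.06 -0.01]
shift [-0.0003, -0.0027, 0.0062] turn [0.0003, -0.0, -0.0] rows 0.0
```

Lower the last millimetre(s) until contact.

Request:
arm_command:
  targets:
    - [[0,0,0.003],[0,0,0]]
    - [[0,0,0.006],[0,0,0]]
    - [[0,0,0.009],[0,0,0]]
    - [[0,0,0.009],[0,0,0]]

```text
clock: 18.55
ee_pos: [584.6, -213.5, 44.3]
ee_rot: [1.86, 2.53, 0.002]
ft_force: [-1.0, 1.6, 4.9]
finger_gap: 10.8
gripper_force: 70.0
```

Request:
arm_command:
  targets:
    - [[0,0,0.002],[0,0,0]]
    - [[0,0,0.002],[0,0,0]]
    - [[0,0,0.002],[0,0,0]]

```text
clock: 18.92
ee_pos: [584.6, -213.6, 44.3]
ee_rot: [1.86, 2.53, 0.003]
ft_force: [-2.7, 2.4, 7.8]
finger_gap: 11.0
gripper_force: 70.4
```

Request:
arm_command:
  targets:
    - [[0,0,0],[0,0,0]]
    - [[0,0,0],[0,0,0]]
    - [[0,0,0],[0,0,0]]
    - [[0,0,0],[0,0,0]]
    - [[0,0,0],[0,0,0]]
    - [[0,0,0],[0,0,0]]
  jaw: 0.25

```text
clock: 19.68
ee_pos: [584.3, -213.6, 43.3]
ee_rot: [1.861, 2.53, 0.002]
ft_force: [-0.0, 0.2, 0.6]
finger_gap: 31.4
gripper_force: 0.0
```

Request:
arm_command:
  targets:
    - [[0,0,-0.1],[0,0,0]]
    - [[0,0,-0.3],[0,0,0]]
    - [[0,0,-0.6],[0,0,0]]
    - [[0,0,-0.9],[0,0,0]]
    - [[0,0,-0.9],[0,0,0]]

```text
clock: 20.3
ee_pos: [587.3, -215.6, 232.1]
ee_rot: [1.852, 2.519, 0.004]
ft_force: [0.3, -0.2, -0.3]
finger_gap: 32.2
gripper_force: 0.0
```

Request:
arm_command:
  targets:
    - [[0.3,-0.2,0],[0,0,0]]
    - [[0.6,-0.4,0],[0,0,0]]
    - [[0.9,-0.7,0],[0,0,0]]
    - [[0.95,-0.8,0],[0,0,0]]
    - [[0.95,-0.8,0],[0,0,0]]

```text
clock: 20.92
ee_pos: [370.7, -77.4, 222.1]
ee_rot: [-1.86, -2.531, -0.002]
ft_force: [0.1, -1.6, 0.3]
finger_gap: 32.4
gripper_force: 0.0
```

```bash
python3 -c "
from h import *
o=manip.get_obs();print(o['clock'],o['ee_pos'],o['ft_force'])
t=[]
for n,x,y in (('scene',140,140),('top',290,160)):
    im=vision.snapshot(n);cv2.imwrite(f'pics/raw_{n}5.png',im)
    t.append(np.vstack([cv2.resize(im,(400,300)),cv2.resize(im[y:y+75,x:x+100],(400,300),interpolation=cv2.INTER_CUBIC)]))
cv2.imwrite('pics/m6.png',cv2.convertScaleAbs(np.hstack(t),alpha=1.6))
"
```

```text
20.925 [370.72 -77.41 222.08] [ 0.14 -1.61  0.35]
```

View pics/m6.png

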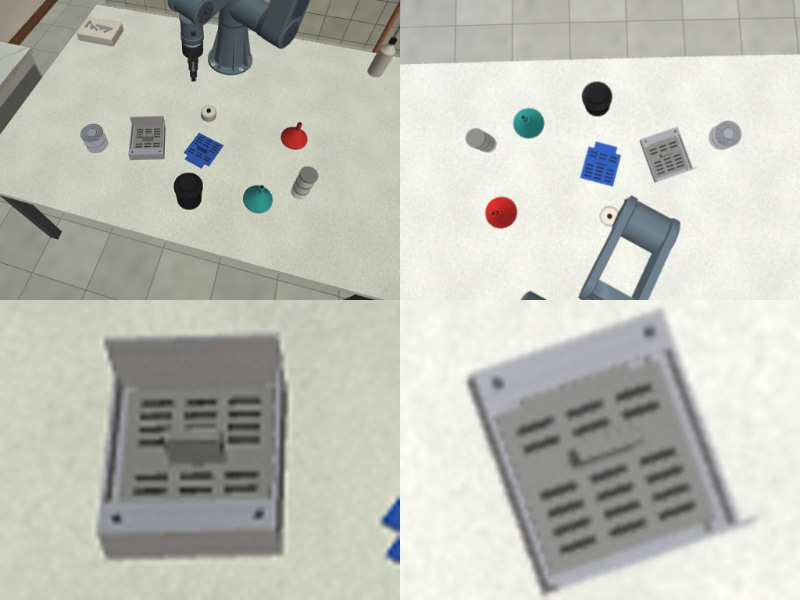

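The plate lies flat with its tongue under the lip and both side edges inside the walls; the funnel and bystanders stand as before. Quick check of the handle's place, then hand in.

```bash
python3 -c "
from h import *
S=lambda x,y,o:((x+.5)/4-.5+o[0],(y+.5)/4-.5+o[1])
a=np.radians(TY);M=np.array([[np.cos(a),np.sin(a)],[-np.sin(a),np.cos(a)]])
for w in (onz('top',S(606,446-300,(690,160)),61),onz('scene',S(196,434-300,(140,140)),61)): print(w,M@(w[:2]-TR))
from workcell import hand_in
print(hand_in())
"
```

```text
[  546.93 -1608.47    61.  ] [ 449.62 1320.6 ]
[ 584.26 -210.78   61.  ] [-1.65 -2.76]
the job is handed in; nothing more can be done
None
```

The job is handed in at about 21 s of the 54 s limit: the red funnel stands mouth-down and released on the open shelf, and the drain plate was lowered and released flat in the tray with its tongue under the lip. The last pictures show the tank, reels, canisters and timer where they stood; one final position check misread a pixel, but the other put the plate 2 mm off centre along the tray, within the ±5 mm allowed.

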